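Roll a steel column into its vee cradle and clamp it

TASK

Roll the steel chromatography column gently along the loading deck, without picking it up, over the small bead and into the vee cradle, and let go so that it settles and centres itself there by its own weight. Then press the clamp arm down by its red button until the sprung foot holds the column with about 6.5 N (never with more than 14 N), and take the gripper away, leaving the column clamped. Never push the column with more than 20 N, and leave the things round about where they are.

Things in the scene. Friction and masses are not known exactly. Their poses are not given: they have to be found in the camera images.
- column: Loose steel column lying level, 0.25 to 0.49 kg: slippery polished barrel 26 mm diameter, 120 long; on each end a blue fitting (20 diameter, 14 long) and white nipple, 164 over all. Origin at its middle on its axis; y runs along it, x and z turn as it rolls. It starts on the loading deck, axis 47 mm above the table, 37 to 69 mm in front of the vee, up to 0.12 rad askew to the cradle.
- cradle: Fixed column cradle; origin on the table below the middle of the vee; x points across the vee from loading deck to clamp stand (away from the robot), y along the vee, z up. Grey base plate, mm: x -102 to 74, y -80 to 80, 10 high. Two vee blocks 24 wide at y = -38 and 38, flanks at 45 degrees; the far flanks rise to 43 above the table, backs at x = 30.
- deck (a point): Middle of the level aluminium loading deck's top, 34 mm above the table and 52 mm in front of the vee; axes as the cradle's. In the cradle's frame (mm) it spans x -90 to -14, y -75 to 75. A rounded lip at x = -87 stands 2.5 above it; a rounded steel bead at x = -22 stands 1.5 above it. A column whose axis has passed the bead falls into the vee by itself.
- vee_seat (a point): Point of the cradle where the column's middle lies when seated in the vee, 38 mm above the table (the axis drops 9 mm from the deck); axes as the cradle's. A seated column's top is 51 mm above the table.
- clamp_stand (a point): Top centre of the grey cap plate (22 mm in x, 58 in y, 8 thick) on two upright rods, 10 mm diameter, 50 mm behind the vee at y = -18 and 18; 118 mm above the table; axes as the cradle's.
- clamp_arm: Blue arm, 20 mm wide, 12 thick, reaching forward from the rods over the middle of the vee; slides straight up and down on them. Origin: top centre of its red button. Starts 102 mm above the table, can go down 45. Front end 14 mm before the button; 56 mm wide slide block 38 to 62 mm behind it. Stays where left: 10 N slide friction either way, drag 8 N per m/s, moving weight 1.8 N.
- button (a point): Top centre of the red button (24 mm diameter, 4 high), above the vee. Below it: a rubber foot (20 mm diameter) on a 1.5 N/mm spring, 12 mm travel, no preload. Its screw was hand-set: its underside is 26 to 36 mm below this point, not measured. Moving slowly down takes 8 N, and 1.5 N/mm more once the foot meets the column: 15 N in motion leaves 6.5 N on it (at rest, friction hides some).
- dish: bystander: small petri dish with lid, 69 mm diameter, 15 mm high; origin at the centre of its underside
- cap: bystander: blue screw cap, 53 mm diameter, 26 mm high; origin at the centre of its underside
- sample: bystander: small white sample bottle with a blue cap, 27 mm diameter, 60 mm high, upright; origin at the centre of its underside
- strip_box: bystander: small flat white and teal carton, 35x85x22 mm; origin at the centre of its underside
Things that resemble listed ones, but are neither listed nor needed, are in the scene too. What is shaped like the column but purple or yellow is not meant.

How it is judged:
By the outcome, as a careful person would: the job done as asked, in the order asked, and still so for the second after the job is handed in, with the robot touching nothing.
It also fails if it takes over 50 s, if anything falls off the work surface, if the arm or the gripper's body presses on something with over 40 N, if the wrist force passes 120 N, or if a joint passes its speed limit or range.

ROBOT

A 6-joint arm with a two-finger parallel gripper is mounted at the origin on a cart in front of the work surface, level with it; the furniture and walls round the work are solid. World frame = base frame: x ahead of the robot, y to its left, z up, the work surface at z = 0. Lengths are in m, angles in rad, forces in N, time in s.
With the tool pointing down it reaches from about 0.15 to 0.775 m from the base axis. Payload 6.1 kg.
Tool frame: the origin (TCP) lies on the centre line of the jaws, within the pads' length; the fingertips stand 22 mm ahead of it and the grasp point (between the pads) lies 3 mm ahead of it; z points along the fingers, y is the line along which they close (so a half turn about z gives the same grasp; the last joint's range is limited). The gripper opens to 85 mm and grips with 20 to 120 N. Pads are 22 mm wide; open, the fingers measure 114 mm over their backs; the gripper's body (76 mm by 85 mm) begins 54 mm behind the grasp point. The pads swing forward as they close: fully open they stand 13 mm farther back than shut.
Start: joints at [-1.198, 0.126, -0.04, 1.405, 0, 1.571], TCP at [0.191, -0.489, 0.253] pointing down, gripper open.
Joint ranges: [-2.72, 2.72], [-0.95, 1.95], [-1.27, 1.35], [-1.78, 2.02], [-1.46, 1.47], [-3.14, 3.14]. Speed limits (rad/s): [2.39, 2.39, 3.01, 3.14, 3.14, 3.14].

INTERFACE

Orientations are given as a rotation vector (axis times angle).
In Python, from station import sense, capture, camera_info, hand_in, search_frame, trace, tip_of gives the robot as it stands. The module is installed in compiled form; this text tells all that it offers.
- The arm moves only by the tool servo_tool, never from a script. Its argument "commands" is a list of rows, each a list of 5 numbers: the opening, from -1 (shut) to 1 (fully open), then the shift along the tool's x, y, z in units of 60 mm (1.0 is 60 mm), then the turn about the tool's z in units of 6 degrees (1.0 is 6 degrees). In form: [[hand, dx, dy, dz, twist], ...]. A call has 1 to 5 rows; each row is the pose to reach, as a shift and turn from the pose commanded when the call began, along the tool's axes at that moment; what a row does not reach only later rows make up. A row lasts 1/8 s, in which the tool goes at most 62.5 mm and 10.7 degrees, less where a joint would pass 70% of its speed; a pose out of reach is approached as far as the arm can. A call with a gripper value outside its range is refused whole. The fingers move at their own pace and stop on an object; "grip_force" is the grip in N (left out, the last holds). Time passes only in rows, so rows that repeat a pose let the fingers close. It gives the time, the measured TCP pose, the force, the opening and the grip force at its end, in the units of the state.
- sense(): the state, without advancing time (a new reading comes with each control period).
- capture(name): name is "scene" or "top" or "wrist"; returns the picture (420x560x3 uint8, blue, green, red); there is no depth.
- camera_info(name): a dict with "fx", "fy", "cx", "cy" (pixels), "distortion" ([k1, k2, p1, p2, k3] as OpenCV has them; the pictures are not rectified), "eye" and "attitude" of the camera in the world. Camera axes: x right, y up, looking along -z (the intrinsics and any distortion apply to the point x, -y, -z); pixel columns grow to the right and rows downward; lengths in m; the calibration is good to about 2 mm. A picture is of the moment at which its call begins: read the wrist's pose just before it. camera_info takes no time and is no camera call; for the wrist camera it gives the pose at the moment of the call.
- hand_in(): hands the job in; it is judged then, once.
Trained networks look in the newest picture that a camera, given by its name, has taken for a name from the list of things; names that differ only in an ending like _2 or _b are one class to them, and where a whole thing is asked for, a point or a joint stands for the part that bears it (a point fixed in the world has none). Each returns a list of dicts, best first, with "p" (0 to 1); they miss things now and then, are a little off and sometimes report something else, mostly with a low value. They report only what shows in the picture. A call takes as long as a camera call. They do not tell look-alikes from the thing itself.
- search_frame(name, camera): "box" ([left, top, width, height] in pixels, round what is visible of it).
- trace(name, camera): "region" (420x560 bool, what is visible of it) and "box" ([left, top, width, height] in pixels, round what is visible of it).
- tip_of(name, camera): "at" ([column, row] in pixels: a listed point, or the origin of a listed thing).
The state is a dict: "clock": time; "q": joint angles; "qd": joint speeds; "effort": joint torques, N m; "ee_pos": TCP position; "ee_rot": TCP orientation; "wrist_force": force on the tool from outside, world axes, zero at the start; "torque": the same for the moment, N m; "opening": opening from 0.0 (shut) to 1.0 (fully open); "finger_force": force on a finger pad.
Only numpy, scipy, OpenCV 4.12 (cv2) and the standard library are available. Lean on these libraries where they do the work, as an engineer would, in place of code of your own. Each camera call takes 0.05 s, during which the arm holds its last target. There are 200 camera calls.

## Working session

There is one attempt and no reset: what is moved stays moved. The work goes in short steps, Python scripts to look and compute and a tool call to move; the robot and the scene stay as the last step left them, time stands still between calls to the robot, and variables do not carry over. Pictures are saved under pics/ and viewed, at most 10 in all, crops included, and the job is handed in when it is done.

Besides the shell and the picture viewer there is one more tool, called after "Call:" by a JSON object that holds its "method" and its "body". servo_tool: Moves the arm, as the interface text tells. Its arguments: {"type":"object","properties":{"commands":{"type":"array","items":{"type":"array","items":{"type":"number"}}},"grip_force":{"type":"number"}},"required":["commands"]}

```bash
mkdir -p pics
cat > h.py <<'E'
import numpy as np, cv2
from station import *
from scipy.spatial.transform import Rotation as R
def att(ci):
    a=np.array(ci["attitude"],float)
    return a if a.shape==(3,3) else (R.from_rotvec(a) if a.size==3 else R.from_quat(a)).as_matrix()
def ray(ci,px):
    K=np.array([[ci["fx"],0,ci["cx"]],[0,ci["fy"],ci["cy"]],[0,0,1]])
    u=cv2.undistortPoints(np.array([[px]],float),K,np.array(ci["distortion"],float))[0,0]
    d=att(ci)@np.array([u[0],-u[1],-1]); return np.array(ci["eye"]),d/np.linalg.norm(d)
def tri(rs):
    A=sum(np.eye(3)-np.outer(d,d) for e,d in rs); b=sum((np.eye(3)-np.outer(d,d))@e for e,d in rs)
    p=np.linalg.solve(A,b); return p,[np.linalg.norm(np.cross(d,p-e)) for e,d in rs]
def atz(ci,px,z):
    e,d=ray(ci,px); return e+d*(z-e[2])/d[2]
def proj(ci,p):
    K=np.array([[ci["fx"],0,ci["cx"]],[0,ci["fy"],ci["cy"]],[0,0,1]])
    c=att(ci).T@(np.array(p)-ci["eye"]); c=c*[1,-1,-1]
    return cv2.projectPoints(c.reshape(1,1,3),np.zeros(3),np.zeros(3),K,np.array(ci["distortion"],float))[0].ravel()
E
python3 - <<'E'
from h import *
s=sense(); print(s)
ims=[]
info={}
for c in ("scene","top"):
    info[c]=camera_info(c); print(c,info[c]); im=capture(c); cv2.imwrite(f"pics/{c}0.png",im)
names=["column","cradle","deck","vee_seat","clamp_stand","clamp_arm","button","dish","cap","sample","strip_box"]
for n in names:
    rs=[]
    for c in ("scene","top"):
        r=tip_of(n,c); print(n,c,[(np.round(k["at"]).tolist(),round(k["p"],2)) for k in r[:3]])
        if r: rs.append(ray(info[c],r[0]["at"]))
    if len(rs)==2:
        p,e=tri(rs); print("   ",p.round(4),np.round(e,4))
E
```

```text
{'clock': 0.0, 'q': array([-1.19800318e+00,  1.26435582e-01, -4.05832586e-02,  1.40540068e+00,
        1.05222875e-05,  1.57078437e+00]), 'qd': array([-0.00061021,  0.00126444,  0.00044134, -0.00137547,  0.00151373,
        0.00060947]), 'effort': array([-7.84613326e-05, -4.35914826e+01,  3.52922881e+01,  1.72573555e-02,
       -1.20019904e-04, -2.35416593e-07]), 'ee_pos': array([ 0.19108717, -0.48860611,  0.25251061]), 'ee_rot': array([-3.08560236e+00, -5.81919576e-01,  4.56020881e-04]), 'wrist_force': array([-0.19678234,  0.92395176,  0.24197623]), 'torque': array([-0.04017426, -0.02510856, -0.00327326]), 'finger_force': 0.0, 'opening': 0.9999039807873138}
scene {'fx': 529.6218950707813, 'fy': 529.6218950707813, 'cx': 274.3600691931428, 'cy': 207.37829026242773, 'distortion': array([-0.06407064,  0.        ,  0.        ,  0.        ,  0.        ]), 'eye': array([-0.45501357, -0.95757744,  0.79195256]), 'attitude': array([ 1.01612573, -0.44766365, -0.79546273])}
top {'fx': 505.0433461347531, 'fy': 505.0433461347531, 'cx': 284.15115504328685, 'cy': 210.0351119472872, 'distortion': ar
[... 1000 characters left out ...]
189.0], 0.55)]
    [ 0.573  -0.1089  0.0986] [0.0022 0.0022]
button scene [([283.0, 219.0], 0.46), ([284.0, 200.0], 0.45)]
button top [([293.0, 189.0], 0.47)]
    [ 0.5819 -0.1052  0.0317] [0.0088 0.0088]
dish scene [([302.0, 289.0], 0.91)]
dish top [([360.0, 257.0], 0.92)]
    [ 0.3898 -0.3106 -0.0117] [0.0001 0.0001]
cap scene [([331.0, 258.0], 0.57), ([283.0, 219.0], 0.43)]
cap top [([360.0, 206.0], 0.81)]
    [ 0.5365 -0.3074  0.0031] [0.01 0.01]
sample scene [([193.0, 201.0], 0.71)]
sample top [([174.0, 212.0], 0.53)]
    [ 0.5284  0.2457 -0.0011] [0.0017 0.0017]
strip_box scene [([379.0, 280.0], 0.69)]
strip_box top [([290.0, 195.0], 0.62)]
    [ 0.6999 -0.2113 -0.2145] [0.1308 0.1308]
```

Run:
```python
import cv2,numpy as np
a=cv2.imread("pics/scene0.png");b=cv2.imread("pics/top0.png")
A=cv2.resize(a[140:340,150:420],None,fx=2.9,fy=2.9,interpolation=cv2.INTER_CUBIC)
cv2.imwrite("pics/scene_c.png",A)
B=cv2.resize(b[130:300,150:450],None,fx=2.6,fy=2.6,interpolation=cv2.INTER_CUBIC)
cv2.imwrite("pics/top_c.png",B)
```

```text
(no output)
```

View pics/scene_c.png

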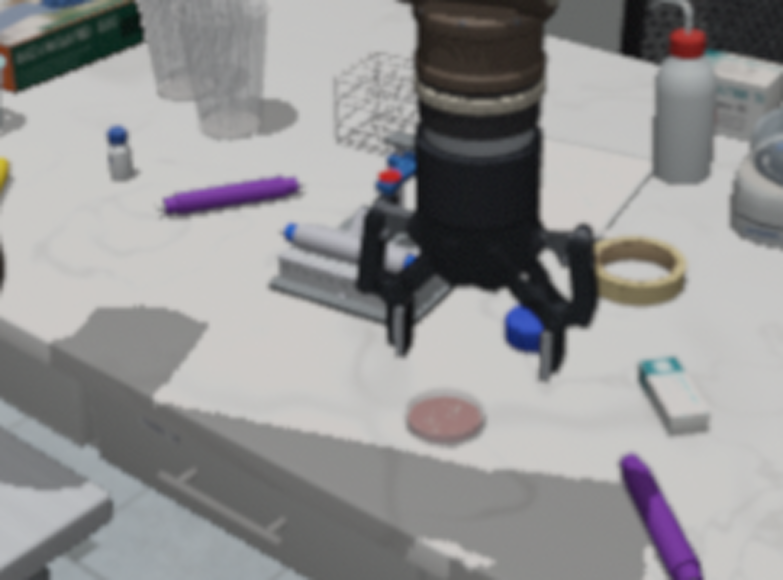

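View pics/top_c.png

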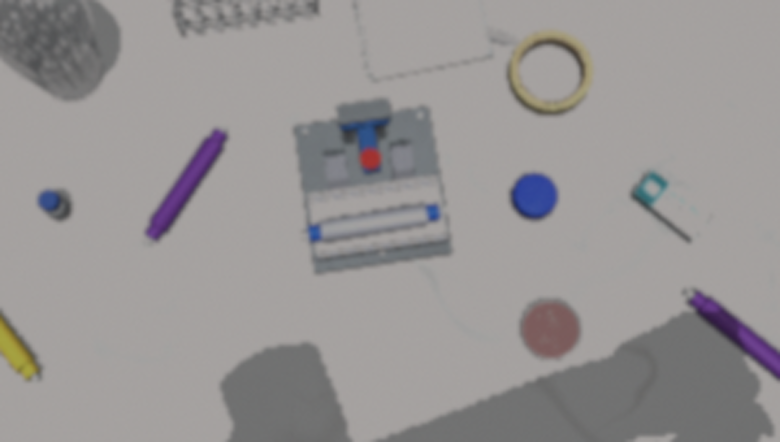

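The scene crop shows the grey/white column (blue ends) on the deck, with the cradle behind it partly hidden by the gripper. The top crop shows the column's ends at full-frame px (271,220) and (317,212), the base plate corners near (263,179), (315,171), (323,226) and (272,234), and the red button at about (292,191). The purple and yellow look-alikes are elsewhere.

Run:
```python
from h import *
ci=camera_info("top")
P=[(150+x/2.6,130+y/2.6) for x,y in [(295,127),(428,107),(450,250),(316,271)]]
C=np.array([atz(ci,p,.010) for p in P]); print(C.round(3))
print("sides",[round(np.linalg.norm(C[i]-C[(i+1)%4]),4) for i in range(4)])
xd=(C[0]+C[1]-C[2]-C[3])[:2]; yd=(C[0]+C[3]-C[1]-C[2])[:2]
print("yaw from x",np.arctan2(xd[1],xd[0]),"from y",np.arctan2(-yd[0],yd[1]))
print("centre",C.mean(0), "col ends",[atz(ci,(150+x/2.6,130+y/2.6),.047).round(4) for x,y in [(309,234),(437,212)]])
print("button",atz(ci,(292.5,191),.102))
s=sense(); print(R.from_rotvec(s["ee_rot"]).as_matrix().round(3)); w=camera_info("wrist"); print(w, "cam in tool", R.from_rotvec(s["ee_rot"]).as_matrix().T@(w["eye"]-s["ee_pos"]), (R.from_rotvec(s["ee_rot"]).as_matrix().T@att(w)).round(3))
```

```text
[[ 0.626 -0.023  0.01 ]
 [ 0.65  -0.178  0.01 ]
 [ 0.481 -0.202  0.01 ]
 [ 0.457 -0.048  0.01 ]]
sides [np.float64(0.1572), np.float64(0.171), np.float64(0.1552), np.float64(0.1717)]
yaw from x 0.14331414099588502 from y 0.15330704783756696
centre [ 0.55340868 -0.11292276  0.01      ] col ends [array([ 0.4931, -0.0419,  0.047 ]), array([ 0.5179, -0.1856,  0.047 ])]
button [ 0.56682682 -0.11097393  0.102     ]
[[ 0.931  0.364  0.   ]
 [ 0.364 -0.931 -0.   ]
 [-0.     0.    -1.   ]]
{'fx': 374.6318535371529, 'fy': 374.6318535371529, 'cx': 273.6708793535019, 'cy': 210.7620389558275, 'distortion': array([0.02708757, 0.        , 0.        , 0.        , 0.        ]), 'eye': array([ 0.26409749, -0.45993828,  0.37496157]), 'attitude': array([-0.26578285,  0.18222309, -1.18814368])} cam in tool [ 0.07843669 -0.00045678 -0.1216569 ] [[ 0.     0.954  0.299]
 [ 1.    -0.     0.001]
 [ 0.001  0.299 -0.954]]
```

Call:
{"method": "servo_tool", "body": {"commands": [[1,0.8,-0.5,0,0],[1,1.6,-1.0,0,0],[1,2.4,-1.5,0,0.5],[1,3.2,-2.0,0.2,1.2],[1,4.0,-2.5,0.3,2.2]]}}

```text
clock: 1.82
ee_pos: [0.3608, -0.2602, 0.235]
ee_rot: [3.134, 0.218, 0.001]
wrist_force: [0.4, 0.1, 1.2]
opening: 1.0
finger_force: 0.0
```

Run:
```python
from h import *
s=sense();print(s["clock"],s["ee_pos"],s["ee_rot"])
M=R.from_rotvec(s["ee_rot"]).as_matrix();print(M.round(3))
y=.147;c=np.array([.567,-.111])
T=np.r_[c+np.array([[np.cos(y),-np.sin(y)],[np.sin(y),np.cos(y)]])@[-.1,0],.222]
print(M.T@(T-s["ee_pos"])/.06)
```

```text
1.825 [ 0.36080968 -0.26023789  0.23504798] [3.13378972e+00 2.17920919e-01 5.28055698e-04]
[[ 0.99   0.138  0.   ]
 [ 0.138 -0.99  -0.   ]
 [ 0.     0.    -1.   ]]
[ 2.08101304 -1.97419614  0.21762142]
```

Call:
{"method": "servo_tool", "body": {"commands": [[1,0.7,-0.4,0.1,0],[1,1.4,-0.8,0.2,0],[1,2.1,-1.2,0.2,0],[1,2.1,-1.2,0.2,0]]}}

```text
clock: 2.33
ee_pos: [0.4765, -0.1708, 0.2227]
ee_rot: [-3.133, -0.23, 0.0]
wrist_force: [0.6, -0.3, 0.2]
opening: 1.0
finger_force: 0.0
```

```bash
cat > view.py <<'E'
from h import *
import sys,pickle
k=sys.argv[1]; ci=camera_info("wrist"); s=sense(); im=capture("wrist"); cv2.imwrite(f"pics/w{k}.png",im)
d={"ci":ci,"ee":s["ee_pos"],"rot":s["ee_rot"],"t":{}}
for n in ["column","deck","vee_seat","button","clamp_stand","cradle"]:
    r=tip_of(n,"wrist"); d["t"][n]=[(x["at"],x["p"]) for x in r[:2]]; print(n,[(np.round(x["at"],1).tolist(),round(x["p"],2)) for x in r[:2]])
pickle.dump(d,open(f"w{k}.pkl","wb")); print(s["clock"],s["ee_pos"],s["wrist_force"])
E
python3 view.py 1
```

```text
column [([207.2, 145.0], 0.94), ([426.2, 128.5], 0.16)]
deck [([213.8, 129.8], 0.86)]
vee_seat [([214.8, 62.6], 0.85), ([208.1, 145.1], 0.51)]
button [([194.7, 56.3], 0.71)]
clamp_stand [([194.5, 56.4], 0.61)]
cradle [([192.9, 54.2], 0.62)]
2.325 [ 0.47650004 -0.1707621   0.22274755] [ 0.62678831 -0.33098577  0.17283277]
```

Call:
{"method": "servo_tool", "body": {"commands": [[1,0,-0.4,0,0],[1,0,-0.8,0,0],[1,0,-0.8,0,0]]}}

```text
clock: 3.05
ee_pos: [0.4672, -0.1249, 0.2237]
ee_rot: [3.133, 0.224, 0.001]
wrist_force: [-0.2, 0.1, 0.6]
opening: 0.998
finger_force: 0.0
```

```bash
python3 view.py 2
python3 - <<'E'
from h import *
import pickle
d1,d2=[pickle.load(open(f"w{k}.pkl","rb")) for k in (1,2)]
for n in d1["t"]:
    if d1["t"][n] and d2["t"][n]:
        p,e=tri([ray(d["ci"],d["t"][n][0][0]) for d in (d1,d2)]); print(n,p.round(4),np.round(e,4))
E
```

```text
column [([3.6, 33.1], 0.89)]
deck [([268.8, 127.2], 0.75)]
vee_seat []
button [([272.4, 53.8], 0.65)]
clamp_stand [([481.0, 123.9], 0.25)]
cradle [([273.7, 62.5], 0.74)]
3.05 [ 0.46721748 -0.12486326  0.22368136] [-0.21045131  0.05732145  0.59641956]
column [ 0.5531 -0.1647  0.415 ] [0.0125 0.0125]
deck [ 0.517  -0.1124  0.0213] [0.0001 0.0001]
button [ 0.567  -0.1087  0.1022] [0.0004 0.0004]
clamp_stand [ 0.5508 -0.1459  0.2853] [0.0063 0.0063]
cradle [ 0.5644 -0.1101  0.1139] [0.0033 0.0033]
```

View pics/w2.png

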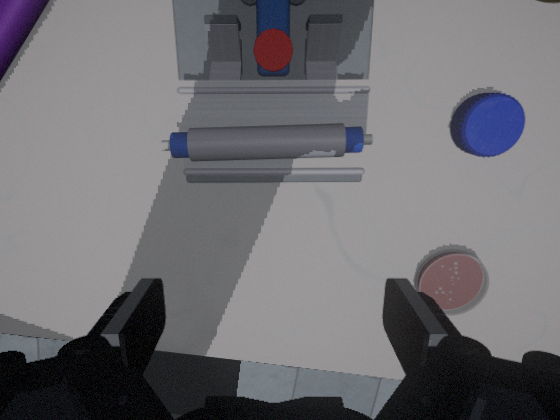

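The wrist view shows the column on the deck with nipple tips at (163,146) and (372,140). The bead runs from (178,91) to (370,89), the lip lies at row 175, and the red button is centred at (273,50).

Run:
```python
from h import *
import pickle
d1,d2=[pickle.load(open(f"w{k}.pkl","rb")) for k in (1,2)]
ci=d2["ci"]
p,e=tri([ray(d1["ci"],d1["t"]["column"][0][0]),ray(ci,(267,142.5))]);print("col mid",p.round(4),np.round(e,4))
L=atz(ci,(163,146),.047);Rr=atz(ci,(372,139.5),.047)
print("col ends",L,Rr,np.linalg.norm(L-Rr),"mid",(L+Rr)/2,"yaw",np.arctan2(-(L-Rr)[0],(L-Rr)[1]))
b1=atz(ci,(178,91),.0355);b2=atz(ci,(370,89),.0355)
print("bead",b1,b2,np.linalg.norm(b1-b2)); v=b1-b2; y=np.arctan2(-v[0],v[1]);print("cradle yaw",y)
l1=atz(ci,(184,174),.0365);l2=atz(ci,(363,173),.0365); v=l1-l2; print("lip",l1,l2,np.arctan2(-v[0],v[1]))
u=np.array([np.cos(y),np.sin(y)]);w=np.array([-u[1],u[0]])
mb=((b1+b2)/2)[:2]; ml=((l1+l2)/2)[:2]; m=((L+Rr)/2)[:2]; bt=atz(ci,(272.5,50),.102)[:2]
print("origin from bead",mb+.022*u,"from lip",ml+.087*u,"button",bt)
for o in (mb+.022*u,bt): print("col in cradle",(m-o)@u,(m-o)@w)
s=sense();M=R.from_rotvec(s["ee_rot"]).as_matrix();print("tool yaw",np.arctan2(M[1,0],M[0,0]),s["ee_pos"])
for x in(-.1,-.09): print("tcp in cradle", (s["ee_pos"][:2]-bt)@u,(s["ee_pos"][:2]-bt)@w)
```

```text
col mid [ 0.5079 -0.1127  0.0504] [0.0002 0.0002]
col ends [ 0.49268873 -0.03185804  0.047     ] [ 0.52122081 -0.19405248  0.047     ] 0.16468489472415526 mid [ 0.50695477 -0.11295526  0.047     ] yaw 0.174131213833375
bead [ 0.53533174 -0.03812224  0.0355    ] [ 0.55827583 -0.18691323  0.0355    ] 0.15054963214769196
cradle yaw 0.15299843525720136
lip [ 0.47008017 -0.04757441  0.0365    ] [ 0.49229159 -0.19562928  0.0365    ] 0.1489110362298615
origin from bead [ 0.56854679 -0.10916489] from lip [ 0.5671696  -0.10834285] button [ 0.56869417 -0.10849053]
col in cradle -0.06145020105265984 0.005640663885232667
col in cradle -0.06169862907967292 0.0049966459258406724
tool yaw 0.14148245225244147 [ 0.46783612 -0.12575665  0.22321799]
tcp in cradle -0.10231127767303509 -0.0016934319129203682
tcp in cradle -0.10231127767303509 -0.0016934319129203682
```

Call:
{"method": "servo_tool", "body": {"commands": [[0,0,-0.11,0.5,-0.1],[0,0,-0.11,1.0,-0.1],[0,0,-0.11,1.6,-0.1],[0,0,-0.11,2.2,-0.1],[0,0,-0.11,2.5,-0.1]]}}

```text
clock: 4.03
ee_pos: [0.4658, -0.1187, 0.0712]
ee_rot: [-3.132, -0.239, 0.004]
wrist_force: [0.5, 0.1, 0.7]
opening: 0.503
finger_force: 0.0
```

Call:
{"method": "servo_tool", "body": {"commands": [[0,0,0,0.1,0],[0,0,0,0.25,0],[0,0,0,0.25,0]]}}

```text
clock: 4.4
ee_pos: [0.4669, -0.1187, 0.0583]
ee_rot: [-3.132, -0.24, 0.0]
wrist_force: [0.5, -0.1, 0.1]
opening: 0.499
finger_force: 0.0
```

```bash
cat > st.py <<'E'
from h import *
o=np.array([.568,-.1088]);y=.152;u=np.array([np.cos(y),np.sin(y)]);w=np.array([-u[1],u[0]])
s=sense();M=R.from_rotvec(s["ee_rot"]).as_matrix();d=s["ee_pos"][:2]-o
print("t",s["clock"],"tcp cradle",(d@u*1e3).round(1),(d@w*1e3).round(1),(s["ee_pos"][2]*1e3).round(1),"dyaw",(np.arctan2(M[1,0],M[0,0])-y).round(4),"F",s["wrist_force"].round(2),"op",s["opening"])
E
python3 st.py
python3 - <<'E'
from h import *
cv2.imwrite("pics/w3.png",capture("wrist")); im=capture("scene"); cv2.imwrite("pics/s3.png",cv2.resize(im[150:290,210:370],None,fx=4.5,fy=4.2,interpolation=cv2.INTER_CUBIC))
E
```

```text
t 4.4 tcp cradle -101.4 5.5 58.3 dyaw 0.0008 F [ 0.55 -0.09  0.14] op 0.49896452247049594
```

View pics/w3.png

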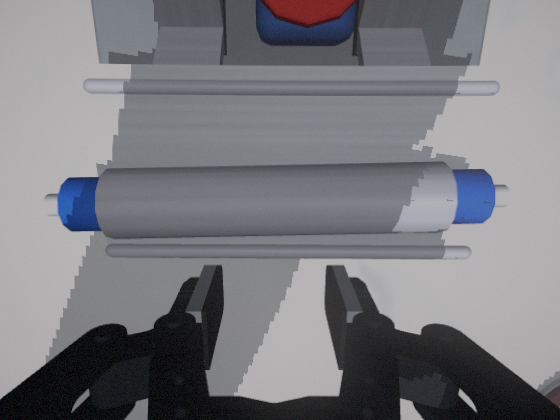

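View pics/s3.png

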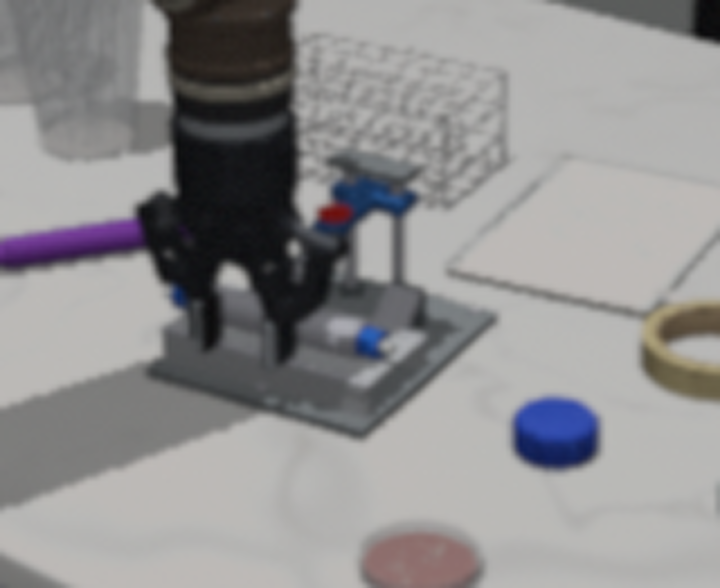

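The fingertips stand behind the column, at rows 265 and above, and the column's back edge is at row 235. From the 42 mm pad gap I estimate the tip height at about 40 mm, just above the lip and bead. Next I push slowly.

Call:
{"method": "servo_tool", "body": {"commands": [[0,0.05,0,-0.025,0],[0,0.1,0,-0.025,0],[0,0.15,0,-0.025,0],[0,0.19,0,-0.025,0],[0,0.22,0,-0.025,0]]}}

```text
clock: 5.12
ee_pos: [0.48, -0.1166, 0.0598]
ee_rot: [-3.132, -0.24, 0.0]
wrist_force: [-0.1, -0.2, -0.9]
opening: 0.499
finger_force: 0.0
```

Call:
{"method": "servo_tool", "body": {"commands": [[0,0.04,0,0,0],[0,0.08,0,0,0],[0,0.12,0,0,0],[0,0.16,0,0,0],[0,0.2,0,0,0]]}}

```text
clock: 5.75
ee_pos: [0.4919, -0.1148, 0.0598]
ee_rot: [-3.132, -0.24, 0.0]
wrist_force: [-0.0, -0.3, 0.0]
opening: 0.501
finger_force: 0.1
```

Call:
{"method": "servo_tool", "body": {"commands": [[0,0.04,0,0,0],[0,0.08,0,0,0],[0,0.12,0,0,0],[0,0.16,0,0,0],[0,0.2,0,0,0]]}}

```text
clock: 6.38
ee_pos: [0.5038, -0.1129, 0.0598]
ee_rot: [-3.132, -0.24, 0.0]
wrist_force: [-0.0, -0.2, 0.2]
opening: 0.502
finger_force: 0.1
```

```bash
python3 st.py
python3 - <<'E'
from h import *
cv2.imwrite("pics/w4.png",capture("wrist"))
E
```

```text
t 6.375 tcp cradle -64.1 5.7 59.8 dyaw 0.0009 F [-0.04 -0.17  0.17] op 0.5021178055632192
```

View pics/w4.png

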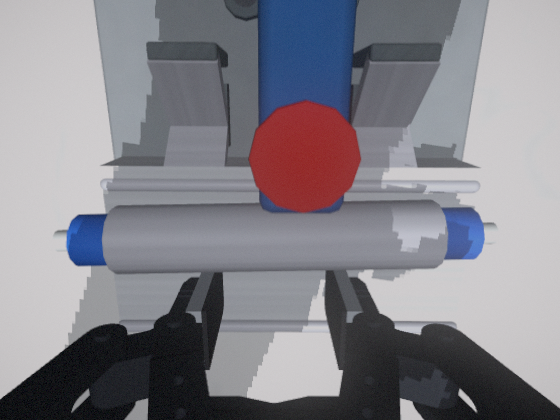

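The fingers are now against the column at row 270, and it is rolling nearly square towards the bead at row 186.

Call:
{"method": "servo_tool", "body": {"commands": [[0,0.03,0,0,0],[0,0.06,0,0,0],[0,0.09,0,0,0],[0,0.12,0,0,0],[0,0.15,0,0,0]]}}

```text
clock: 7.05
ee_pos: [0.5126, -0.1116, 0.0598]
ee_rot: [3.132, 0.24, -0.0]
wrist_force: [-0.2, -0.2, 0.2]
opening: 0.502
finger_force: 0.2
```

Call:
{"method": "servo_tool", "body": {"commands": [[0,0.025,0,0,0],[0,0.05,0,0,0],[0,0.075,0,0,0],[0,0.1,0,0,0]]}}

```text
clock: 7.55
ee_pos: [0.5187, -0.1106, 0.0598]
ee_rot: [-3.132, -0.24, -0.001]
wrist_force: [-0.9, -0.6, 0.3]
opening: 0.497
finger_force: 0.4
```

Call:
{"method": "servo_tool", "body": {"commands": [[0,0.02,0,0,0],[0,0.04,0,0,0],[0,0.06,0,0,0]]}}

```text
clock: 7.92
ee_pos: [0.5223, -0.1101, 0.0599]
ee_rot: [3.132, 0.24, 0.001]
wrist_force: [0.2, -0.5, -0.3]
opening: 0.496
finger_force: 0.0
```

```bash
python3 st.py
python3 - <<'E'
from h import *
cv2.imwrite("pics/w5.png",capture("wrist"))
E
```

```text
t 7.925 tcp cradle -45.4 5.6 59.9 dyaw 0.001 F [ 0.15 -0.49 -0.27] op 0.4960062417236327
```

View pics/w5.png

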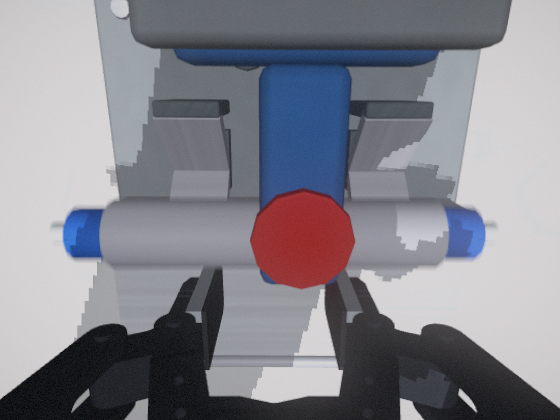

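The column is past the bead (motion-blurred), and the contact force is gone. I back off and rise to look.

Call:
{"method": "servo_tool", "body": {"commands": [[0,-0.1,0,0,0],[0,-0.3,0,0,0],[0,-0.5,0,0,0],[0,-0.6,0,-0.4,0],[-0.5,-0.6,0,-1.0,0]]}}

```text
clock: 8.6
ee_pos: [0.4841, -0.1156, 0.1195]
ee_rot: [-3.132, -0.239, 0.004]
wrist_force: [0.3, -0.5, 0.2]
opening: 0.299
finger_force: 0.0
```

Call:
{"method": "servo_tool", "body": {"commands": [[-1,0,0.05,-0.6,0],[-1,0,0.1,-0.8,0],[-1,0,0.1,-0.8,0]]}}

```text
clock: 8.98
ee_pos: [0.4873, -0.1219, 0.1681]
ee_rot: [3.132, 0.239, 0.002]
wrist_force: [-0.4, -0.3, -0.4]
opening: -0.002
finger_force: 0.0
```

```bash
python3 st.py
python3 - <<'E'
from h import *
a=capture("wrist"); ci=camera_info("wrist")
cv2.imwrite("pics/w6.png",a)
for n in ("column","button"): print(n,[(np.round(x["at"],1).tolist(),round(x["p"],2)) for x in tip_of(n,"wrist")[:2]])
o=np.array([.568,-.1088]);y=.152;u=np.array([np.cos(y),np.sin(y)]);w=np.array([-u[1],u[0]])
for yy in(-.082,0,.082): print("expected seat px",proj(ci,np.r_[o+w*(yy+.0055),.038]).round(1))
for yy in(-.06,.06): print("expected barrel top px",proj(ci,np.r_[o+w*(yy+.0055),.051]).round(1))
print("button px",proj(ci,np.r_[o,.102]).round(1))
E
```

```text
t 8.975 tcp cradle -81.8 -0.7 168.1 dyaw 0.0003 F [-0.38 -0.28 -0.43] op -0.0021271200135247145
column [([264.6, 84.5], 0.77)]
button [([275.5, 86.6], 0.77), ([512.3, 159.1], 0.67)]
expected seat px [396.   86.2]
expected seat px [266.2  86.4]
expected seat px [136.3  85.9]
expected barrel top px [365.9  85.9]
expected barrel top px [165.6  85.7]
button px [275.2  84.2]
```

View pics/w6.png

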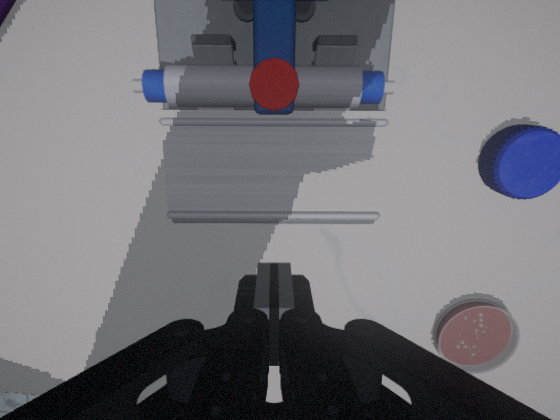

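The column is seated. Its tips are at (133,86) and (394,87), against the expected seat at (136,86) and (396,86), and the button is centred at (274,84). The jaws are shut, so I go over the button.

Call:
{"method": "servo_tool", "body": {"commands": [[-1,0.5,-0.01,0,0],[-1,1.0,-0.02,0,0],[-1,1.37,-0.02,0.1,0],[-1,1.37,-0.02,0.5,0],[-1,1.37,-0.02,0.6,0]]}}

```text
clock: 9.75
ee_pos: [0.5669, -0.1073, 0.1287]
ee_rot: [-3.131, -0.24, 0.008]
wrist_force: [-0.3, 0.6, -0.2]
opening: 0.001
finger_force: 0.0
```

Call:
{"method": "servo_tool", "body": {"commands": [[-1,0,0,0.04,0],[-1,0,0,0.04,0]]}}

```text
clock: 10.0
ee_pos: [0.5683, -0.1079, 0.1298]
ee_rot: [3.132, 0.24, 0.0]
wrist_force: [-0.2, 1.0, 0.1]
opening: -0.001
finger_force: 0.0
```

```bash
python3 st.py
python3 - <<'E'
from h import *
ci=camera_info("scene");im=capture("scene");cv2.imwrite("pics/s7.png",cv2.resize(im[140:280,210:370],None,fx=4.5,fy=4.2,interpolation=cv2.INTER_CUBIC))
E
python3 st.py
```

```text
t 10.0 tcp cradle 0.4 0.8 129.8 dyaw 0.0007 F [-0.17  0.95  0.13] op -0.0011989984611469962
t 10.05 tcp cradle 0.6 0.8 130.1 dyaw 0.0007 F [ 0.16  0.41 -0.13] op 0.00021404310821377523
```

View pics/s7.png

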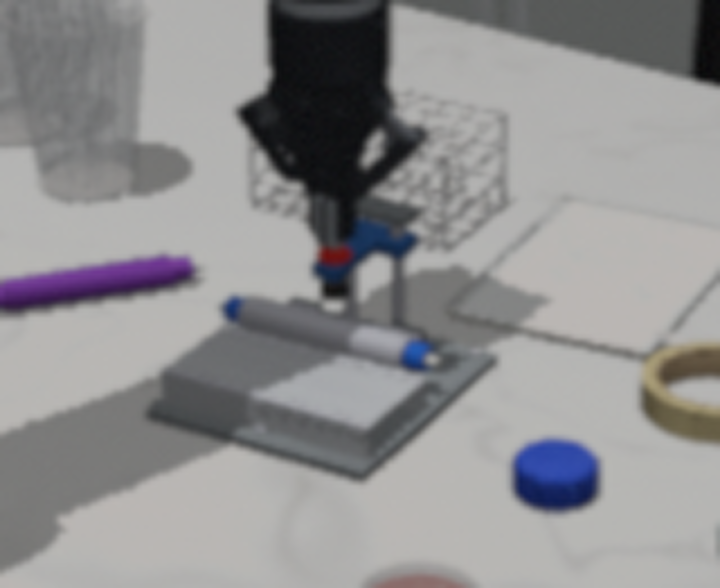

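The shut jaws stand over the red button, and the column lies seated below. I press down slowly.

Call:
{"method": "servo_tool", "body": {"commands": [[-1,0,0,0.03,0],[-1,0,0,0.06,0],[-1,0,0,0.09,0],[-1,0,0,0.12,0],[-1,0,0,0.15,0]]}}

```text
clock: 10.68
ee_pos: [0.5684, -0.1079, 0.1215]
ee_rot: [3.132, 0.24, 0.001]
wrist_force: [-3.6, 0.2, 8.8]
opening: 0.001
finger_force: 4.2
```

Call:
{"method": "servo_tool", "body": {"commands": [[-1,0,0,0.03,0],[-1,0,0,0.06,0],[-1,0,0,0.09,0],[-1,0,0,0.12,0],[-1,0,0,0.15,0]]}}

```text
clock: 11.3
ee_pos: [0.5684, -0.1078, 0.1126]
ee_rot: [3.132, 0.24, 0.002]
wrist_force: [-3.6, 0.5, 8.2]
opening: -0.003
finger_force: 4.2
```

Call:
{"method": "servo_tool", "body": {"commands": [[-1,0,0,0.02,0],[-1,0,0,0.04,0]]}}

```text
clock: 11.55
ee_pos: [0.5684, -0.1079, 0.1102]
ee_rot: [3.132, 0.24, 0.002]
wrist_force: [-3.2, 0.7, 8.5]
opening: 0.001
finger_force: 4.2
```

Call:
{"method": "servo_tool", "body": {"commands": [[-1,0,0,0.02,0],[-1,0,0,0.04,0]]}}

```text
clock: 11.8
ee_pos: [0.5684, -0.1079, 0.1078]
ee_rot: [3.132, 0.24, 0.002]
wrist_force: [-3.0, 1.1, 8.4]
opening: 0.003
finger_force: 4.2
```

Call:
{"method": "servo_tool", "body": {"commands": [[-1,0,0,0.02,0],[-1,0,0,0.04,0]]}}

```text
clock: 12.05
ee_pos: [0.5684, -0.1079, 0.1054]
ee_rot: [3.132, 0.24, 0.001]
wrist_force: [-3.6, 0.6, 8.7]
opening: 0.0
finger_force: 4.2
```

Call:
{"method": "servo_tool", "body": {"commands": [[-1,0,0,0.02,0],[-1,0,0,0.04,0]]}}

```text
clock: 12.3
ee_pos: [0.5684, -0.1079, 0.1033]
ee_rot: [3.132, 0.24, 0.002]
wrist_force: [-3.6, 0.5, 11.3]
opening: 0.003
finger_force: 5.7
```

Call:
{"method": "servo_tool", "body": {"commands": [[-1,0,0,0.02,0],[-1,0,0,0.04,0]]}}

```text
clock: 12.55
ee_pos: [0.5684, -0.1079, 0.1014]
ee_rot: [3.132, 0.24, 0.002]
wrist_force: [-5.6, 1.1, 13.1]
opening: -0.0
finger_force: 7.1
```

Call:
{"method": "servo_tool", "body": {"commands": [[-1,0,0,0.015,0]]}}

```text
clock: 12.68
ee_pos: [0.5685, -0.1079, 0.1007]
ee_rot: [3.132, 0.24, 0.003]
wrist_force: [-6.2, 1.3, 14.9]
opening: 0.002
finger_force: 7.7
```

Pressing takes about 15 N in motion, so I lift away.

Call:
{"method": "servo_tool", "body": {"commands": [[-1,0,0,-0.05,0],[-1,0,0,-0.2,0],[-1,0,0,-0.6,0],[-1,0,0,-1.2,0]]}}

```text
clock: 13.18
ee_pos: [0.5677, -0.1077, 0.1703]
ee_rot: [-3.132, -0.24, 0.004]
wrist_force: [0.0, -0.7, 0.5]
opening: -0.002
finger_force: 0.0
```

Call:
{"method": "servo_tool", "body": {"commands": [[-1,-0.6,0,0,0],[-1,-1.2,0,0,0],[-1,-1.6,0,0,0],[-1,-1.6,0,0,0]]}}

```text
clock: 13.68
ee_pos: [0.4725, -0.1226, 0.1711]
ee_rot: [3.132, 0.238, 0.001]
wrist_force: [0.2, -0.4, 0.3]
opening: -0.001
finger_force: 0.0
```

```bash
python3 st.py
python3 - <<'E'
from h import *
ci=camera_info("wrist");a=capture("wrist");cv2.imwrite("pics/w8.png",a)
r=[x for x in tip_of("button","wrist")[:1]];print(r)
o=np.array([.568,-.1088])
for z in(.075,.0787,.085): print(z,proj(ci,np.r_[o,z]).round(1))
y=.152;w=np.array([-np.sin(y),np.cos(y)])
for yy in(-.076,.088): print("seat ends",proj(ci,np.r_[o+w*yy,.038]).round(1))
E
```

```text
t 13.675 tcp cradle -96.5 0.8 171.1 dyaw -0.0001 F [ 0.18 -0.41  0.25] op -0.0014932453958001577
[{'at': [278.7, 55.3], 'p': 0.72}]
0.075 [277.   57.5]
0.0787 [277.1  56.8]
0.085 [277.2  55.7]
seat ends [397.2  62.4]
seat ends [136.8  62.3]
```

View pics/w8.png

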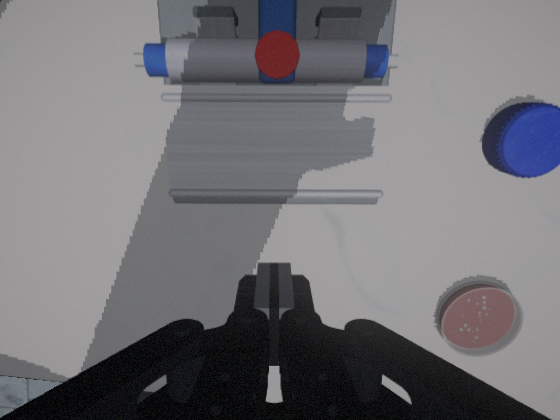

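The column is clamped and square in the vee, with tips at (135,60) and (397,61). The button is lowered, at (277,55), and the gripper is clear.

```bash
python3 -c "
from station import *
print(hand_in())"
```

```text
the job is handed in; nothing more can be done
None
```

The column is rolled over the bead, seated in the vee and clamped at about 6.5 to 7 N, inferred from roughly 15 N of pressing force in motion; it sits about 6 mm off-centre lengthwise, the gripper is clear, and the job was handed in at about 13.8 s with no verdict returned.

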